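# Clear the jammed chute and ease the sprung waste flap shut

### The job

An empty glue stick is lying on the chute of one of the two waste boxes, held back by its shut flap. Lift that flap by its grip bar so that the stick rolls into the box, then ease the flap slowly down against the pull of its spring until it is shut; it must not slam. Leave the flap of the other box shut.

Things in the scene. Friction and masses are not known exactly. Their poses are not given: they have to be found in the camera images.
- waste_box: Grey metal box with the glue stick on its chute, 200 (x) x 110 (y) x 132 mm, fixed. Origin: centre of underside; -x: front, towards the robot. Open chute in front (x -100 to -42, side cheeks 146 mm high) slopes down inwards. Behind it a steel flap covers the top, hinged along y at x 80, z 132. Black bar on the flap, centre (shut): x -25, y 0, z 170, i.e. 105 before and 38 above the hinge axis.
- flap (a joint): Angle (rad) of that box's flap: 0 shut, grows to 1.4 as its front swings up and back. Grip: round bar along y, 40 long, 14 thick, flat ends, centre 34 mm above the flap on an 18 mm wide stem; pinched across its ends it pivots between the fingers. Spring and weight always pull it shut, 2 to 5 N at the bar; let go over 15 to 20 mm open it slams. The stick rolls in from 0.3 rad; 0.7 is ample.
- empty_stick: Empty glue stick, a green and yellow cylinder 22 mm thick and 74 mm long, 20 to 45 g, lying along the box's y on the chute, held back by the flap's front lip; it rolls into the box by itself within a second once the flap is up. Origin: centre of its bottom end (at the box's +y side at the start); its z axis runs along the stick.
- spare_flap (a joint): Angle (rad) of the flap of the other waste box, which is of the same make but has nothing on its chute: 0 shut. To be left shut.

How it is judged:
By the outcome, as a careful person would: the job done as asked, in the order asked, and still so for the second after the job is handed in, with the robot touching nothing.
It also fails if it takes over 35 s, if anything falls off the work surface, if the arm or the gripper's body presses on something with over 40 N, if the wrist force passes 120 N, or if a joint passes its speed limit or range.

### The arm

A 6-joint arm with a two-finger parallel gripper is mounted at the origin on a cart in front of the work surface, level with it; the furniture and walls round the work are solid. World frame = base frame: x ahead of the robot, y to its left, z up, the work surface at z = 0. Lengths are in m, angles in rad, forces in N, time in s.
With the tool pointing down it reaches from about 0.35 to 0.85 m from the base axis. Payload 8.1 kg.
Tool frame: the origin (TCP) lies midway between the tips of the shut fingers; the grasp point (between the pads) lies 19 mm behind it; z points along the fingers, y is the line along which they close (so a half turn about z gives the same grasp; the last joint's range is limited). The gripper opens to 93 mm and grips with 3 to 60 N. Pads are 15 mm wide; open, the fingers measure 128 mm over their backs; the gripper's body (75 mm by 188 mm) begins 65 mm behind the grasp point.
Start: joints at [1.229, 0.13, 1.488, -0, 1.523, -0.085], TCP at [0.152, 0.58, 0.219] pointing down, gripper open.
Joint ranges: [-2.96, 2.96], [-0.89, 2.26], [0.02, 2.5], [-1.34, 4.48], [0, 2.73], [-2.66, 2.66]. Speed limits (rad/s): [2.39, 2.39, 2.79, 3.14, 3.14, 3.14].

### API

Orientations are given as a rotation vector (axis times angle).
In Python, from cell import arm, read_camera, job_done gives the robot as it stands.
- The arm moves only by the tool arm_command, never from a script. Its argument "deltas" is a list that holds one entry, the list of rows, each a list of 6 numbers: the shift along the tool's x, y, z in mm, then the turn, a rotation vector about the tool's x, y, z in units of 5 degrees (1.0 is 5 degrees). In form: [[[tx, ty, tz, rx, ry, rz], ...]]. A call has 1 to 8 rows; each row shifts and turns the commanded pose from where the row before left it, along the tool's axes as they then stand; what a row does not reach is not made up. A row lasts 1/12 s, in which the tool goes at most 41.7 mm and 7.16 degrees, less where a joint would pass 70% of its speed; a pose out of reach is approached as far as the arm can. A call is refused whole if a number of a shift passes 41.7 or a number of a turn 1, either way. A call with a gripper value outside its range is refused whole. "gripper" is the opening, from -1 (shut) to 1 (fully open), so that 0 is half open, set as the call begins (left out, the last holds). The fingers move at their own pace and stop on an object; "newtons" is the grip in N (left out, the last holds). Time passes only in rows, so rows that do not move let the fingers close. It gives the time, the measured TCP pose, the force, the opening and the grip force at its end, in the units of the state.
- arm.observe(): the state, without advancing time (a new reading comes with each control period).
- read_camera(name): name is "scene" or "top" or "wrist"; returns a dict with "color" (480x640x3 uint8, blue, green, red), "range_z" (480x640 float32, m along the optical axis (not along the pixel's ray), 0 where there is no reading), "intrinsics" (3x3 intrinsics, pixels), "k1" (the pictures are not rectified: a ray, as slopes to the right and down, at radius r is drawn at 1 + k1 r^2 times it, then the intrinsics apply), "origin" and "attitude" of the camera in the world. Camera axes: x right, y down, z forward; pixel columns grow to the right and rows downward; lengths in m; the calibration is good to about 2 mm. A picture is of the moment at which its call begins.
- job_done(): hands the job in; it is judged then, once.
The state is a dict: "time_s": time; "joints": joint angles; "dq": joint speeds; "effort": joint torques, N m; "ee_pos": TCP position; "orientation": TCP orientation; "wrist_force": force on the tool from outside, world axes, zero at the start; "ft_torque": the same for the moment, N m; "width": finger opening in m; "finger_force": force on a finger pad.
Only numpy, scipy, OpenCV 4.12 (cv2) and the standard library are available. Lean on these libraries where they do the work, as an engineer would, in place of code of your own. Each camera call takes 0.05 s, during which the arm holds its last target. There are 200 camera calls.

## Working session

There is one attempt and no reset: what is moved stays moved. The work goes in short steps, Python scripts to look and compute and a tool call to move; the robot and the scene stay as the last step left them, time stands still between calls to the robot, and variables do not carry over. Pictures are saved under pics/ and viewed, at most 10 in all, crops included, and the job is handed in when it is done.

Besides the shell and the picture viewer there is one more tool, called after "Emit:" as a command line: name --argument value ..., lists and objects as JSON in quotes. arm_command: Moves the arm, as the interface text tells. Its arguments: {"type":"object","properties":{"deltas":{"type":"array","items":{"type":"array","items":{"type":"array","items":{"type":"number"}}}},"gripper":{"type":"number"},"newtons":{"type":"number"}},"required":["deltas"]}

```bash
mkdir -p pics
cat > h.py <<'E'
import numpy as np, cv2
from cell import arm, read_camera, job_done
from scipy.spatial.transform import Rotation as R
def att(c):
    a=np.array(c["attitude"],float)
    return a if a.shape==(3,3) else (R.from_rotvec(a).as_matrix() if a.size==3 else R.from_quat(a).as_matrix())
def cloud(c):
    K=np.array(c["intrinsics"]);h,w=c["range_z"].shape
    u,v=np.meshgrid(np.arange(w),np.arange(h))
    p=cv2.undistortPoints(np.stack([u,v],-1).reshape(-1,1,2).astype(np.float64),K,np.array([c["k1"],0,0,0.])).reshape(h,w,2)
    z=c["range_z"][...,None]
    P=np.concatenate([p*z,z],-1)@att(c).T+np.array(c["origin"])
    P[c["range_z"]==0]=np.nan
    return P
E
python3 - <<'E'
from h import *
o=arm.observe();print(o)
for n in("top","scene"):
    c=read_camera(n);cv2.imwrite(f"pics/{n}1.png",c["color"]);np.savez(f"{n}1.npz",P=cloud(c),c=c["color"]);print(n,c["origin"],c["attitude"],c["k1"],c["intrinsics"])
E
```

```text
{'time_s': 0.0, 'joints': array([ 1.22857973e+00,  1.31155607e-01,  1.48932425e+00,  1.13788797e-06,
        1.52304988e+00, -8.53837958e-02]), 'dq': array([-7.61011117e-04,  3.74002015e-04, -1.11393419e-03, -1.10107198e-03,
       -5.06545871e-04,  4.00125492e-05]), 'effort': array([-8.42524787e-04, -5.59874046e+01, -4.91731811e+01,  7.64328288e-02,
        3.65596369e-02, -1.19225929e-04]), 'ee_pos': array([0.15217368, 0.5797496 , 0.21756612]), 'orientation': array([-4.02271240e-01, -3.11531446e+00,  2.97271387e-03]), 'wrist_force': array([ 0.17671252, -0.76961738,  0.60206006]), 'ft_torque': array([ 0.01102054, -0.02511086,  0.01609621]), 'finger_force': 0.0, 'width': 0.09296966874051484}
top [ 0.38121401 -0.15944938  0.94206608] [-1.98207413  2.23584661 -0.23743012] -0.08947257301161309 [[518.88179252   0.         311.98353214]
 [  0.         518.88179252 243.76817285]
 [  0.           0.           1.        ]]
scene [ 0.13862442 -0.76510876  0.81571611] [-2.26680299  0.70368997 -0.31132075] -0.1186662763898006 [[569.60808364   0.         309.33196873]
 [  0.         569.60808364 237.16377097]
 [  0.           0.           1.        ]]
```

View pics/top1.png

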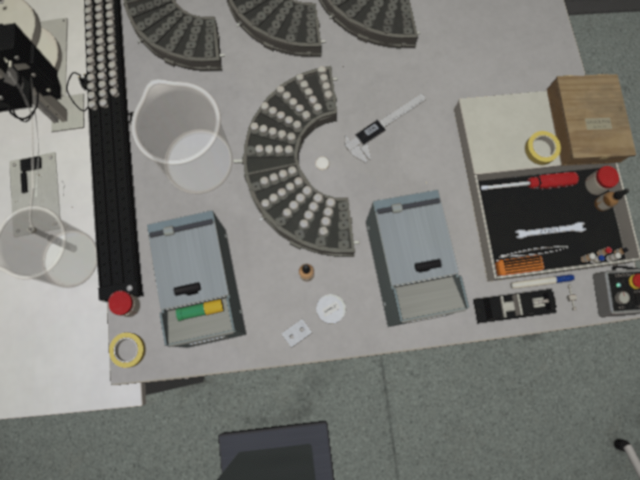

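View pics/scene1.png

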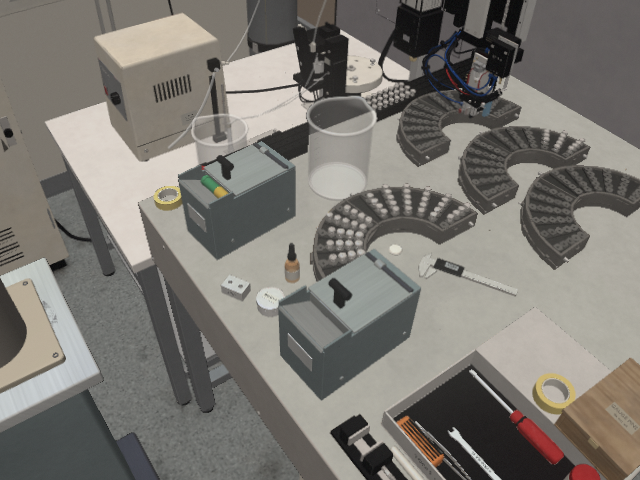

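The stick (green/yellow) lies on the box at the left: top view stick (200,310), bar (187,290); scene view stick (213,185), bar (222,165). The empty box has its bar at (428,265) in the top view.

Run:
```python
from h import *
for n,(u0,u1,v0,v1) in {"top":(140,245,205,350),"scene":(175,300,140,255)}.items():
    d=np.load(n+"1.npz");P=d["P"][v0:v1,u0:u1].reshape(-1,3);c=d["c"][v0:v1,u0:u1].reshape(-1,3).astype(int)
    m=(c.max(1)<60)&(P[:,2]>.15)&(P[:,2]<.2)
    B=P[m];print(n,"bar",m.sum(),np.nanmean(B,0),np.nanmin(B,0),np.nanmax(B,0), 'top z',np.nanpercentile(B[:,2],[50,90]))
    t=(P[:,2]>.165); Q=P[t&m]
    w,v=np.linalg.eigh(np.cov(Q[:,:2].T));print(" bar dir",v[:,1],np.sqrt(w),Q.mean(0))
    f=(P[:,2]>.122)&(P[:,2]<.142)&(c.max(1)>80);r=cv2.minAreaRect(P[f][:,:2].astype(np.float32)*1000);print(" flap rect",r,np.nanmedian(P[f],0))
    b=(P[:,2]>.1)&(P[:,2]<.155);print(" box",cv2.minAreaRect(P[b][:,:2].astype(np.float32)*1000))
    g=(c.max(1)-c.min(1)>60);print(" stick",P[g].mean(0),P[g].min(0),P[g].max(0))
```

```text
top bar 201 [0.50101207 0.01604814 0.17498379] [ 0.49509536 -0.00193273  0.15230089] [0.50843466 0.03519249 0.17917513] top z [0.17594938 0.17774809]
 bar dir [-0.09862063  0.9951251 ] [0.00327736 0.01068207] [0.50114613 0.01610177 0.17582711]
 flap rect ((526.6854248046875, 20.087703704833984), (203.71835327148438, 110.92153930664062), 6.026707649230957) [0.53187703 0.01824946 0.13548904]
 box ((526.6809692382812, 20.048545837402344), (203.6981658935547, 111.25035095214844), 5.94122314453125)
 stick [nan nan nan] [nan nan nan] [nan nan nan]
scene bar 162 [0.49724979 0.00931083 0.1700875 ] [ 0.49047144 -0.00945198  0.15009697] [0.50675793 0.03409035 0.17898192] top z [0.17329234 0.17762613]
 bar dir [-0.15479774  0.98794618] [0.00340729 0.01176381] [0.49744344 0.00915821 0.17417204]
 flap rect ((524.3211059570312, 17.52014923095703), (205.14280700683594, 114.78233337402344), 5.0503315925598145) [0.52943806 0.01053284 0.13527833]
 box ((523.4179077148438, 17.038799285888672), (204.33717346191406, 117.52330780029297), 6.5366363525390625)
 stick [0.46528852 0.04543162 0.09876418] [ 0.43162387 -0.02876605  0.01609845] [0.52171325 0.17987613 0.1375193 ]
```

```bash
cat >> h.py <<'E'
def rel(target,yaw=np.radians(6)):
    "delta in tool axes (mm) and turn (units of 5deg) to TCP target, tool down, tool y along box y"
    o=arm.observe();r=R.from_rotvec(o["orientation"]);best=None
    for s in(1,-1):
        x=s*np.array([np.cos(yaw),np.sin(yaw),0]);z=np.array([0,0,-1.]);T=R.from_matrix(np.stack([x,np.cross(z,x),z],1))
        d=(r.inv()*T).as_rotvec()
        if best is None or np.linalg.norm(d)<np.linalg.norm(best):best=d
    print("pos",o["ee_pos"].round(4),"F",o["wrist_force"].round(1),"w",round(o["width"],4),"t",round(o["time_s"],2))
    print("mm tool",(r.inv().apply(np.array(target)-o["ee_pos"])*1000).round(1),"turn",(np.degrees(best)/5).round(2))
E
python3 - <<'E'
from h import *
rel([.501,.017,.151]);rel([.501,.017,.25])
print(R.from_rotvec(arm.observe()["orientation"]).as_matrix().round(3))
a=np.array([.152,.58]);b=np.array([.501,.017]);u=(b-a)/np.linalg.norm(b-a)
for n in("top","scene"):
    P=np.load(n+"1.npz")["P"].reshape(-1,3);P=P[~np.isnan(P[:,0])]
    s=(P[:,:2]-a)@u;d=np.abs((P[:,:2]-a)@np.array([-u[1],u[0]]))
    for k in np.arange(0,.7,.1):
        m=(s>k)&(s<=k+.1)&(d<.15);print(n,k.round(1),m.sum(),P[m][:,2].max().round(3) if m.any() else None)
c=read_camera("wrist");print(c["origin"],c["attitude"])
E
```

```text
pos [0.1522 0.5798 0.2177] F [ 0.  -0.4 -1. ] w 0.0931 t 0.1
mm tool [-480.3 -455.7   67.4] turn [-0.02 -0.01 -4.14]
pos [0.1522 0.5798 0.2177] F [ 0.  -0.4 -1. ] w 0.0931 t 0.1
mm tool [-480.3 -455.8  -31.6] turn [-0.02 -0.01 -4.14]
[[-0.967  0.254 -0.001]
 [ 0.254  0.967 -0.002]
 [ 0.    -0.002 -1.   ]]
top 0.0 2280 -0.884
top 0.1 2472 -0.174
top 0.2 3851 -0.173
top 0.3 4746 -0.173
top 0.4 3626 0.023
top 0.5 6881 0.15
top 0.6 9388 0.179
scene 0.0 1191 -0.176
scene 0.1 2527 -0.173
scene 0.2 2951 -0.174
scene 0.3 3114 -0.173
scene 0.4 6987 0.023
scene 0.5 5711 0.149
scene 0.6 8462 0.179
[0.08444951 0.59751546 0.38377242] [2.31985721 1.78995427 0.22782666]
```

Emit:
arm_command --deltas '[[[-26,-24.7,-4,0,0,0],[-26,-24.7,-4,0,0,0],[-26,-24.7,-4,0,0,0],[-26,-24.7,-4,0,0,0],[-26,-24.7,-4,0,0,0],[-26,-24.7,-4,0,0,0],[-26,-24.7,-4,0,0,0],[-26,-24.7,-4,0,0,0]]]' --gripper 0.4 --newtons 25

```text
time_s: 0.82
ee_pos: [0.3037, 0.3348, 0.2506]
orientation: [-0.402, -3.116, 0.0]
wrist_force: [1.0, 0.3, 0.1]
width: 0.0648
finger_force: 0.0
```

Emit:
arm_command --deltas '[[[-26,-24.7,0,0,0,0],[-26,-24.7,0,0,0,0],[-26,-24.7,0,0,0,0],[-26,-24.7,0,0,0,0],[0,0,0,0,0,-1],[0,0,0,0,0,-1],[0,0,0,0,0,-1],[0,0,0,0,0,-1]]]'

```text
time_s: 1.48
ee_pos: [0.3789, 0.2139, 0.2504]
orientation: [0.15, -3.138, 0.0]
wrist_force: [0.1, 0.2, -0.8]
width: 0.0651
finger_force: 0.0
```

Run:
```python
from h import *
rel([.501,.017,.215])
c=read_camera("wrist");cv2.imwrite("pics/w1.png",c["color"]);np.savez("w1.npz",P=cloud(c),c=c["color"])
```

```text
pos [0.3789 0.2139 0.2504] F [ 0.1  0.2 -0.8] w 0.0651 t 1.48
mm tool [-102.8 -207.7   35.4] turn [-0.   -0.01 -0.11]
```

View pics/w1.png

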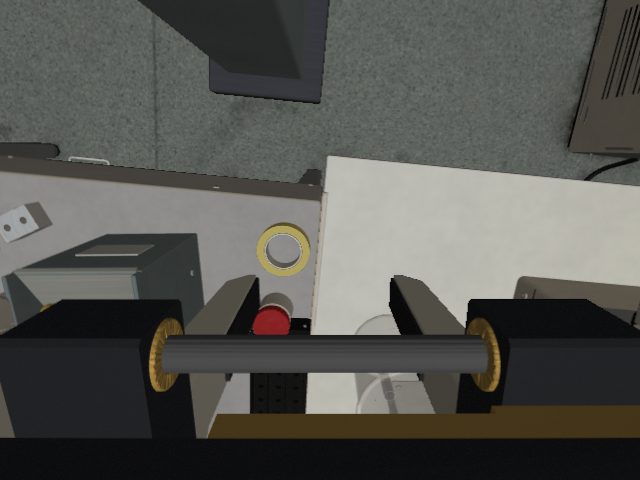

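The wrist picture shows the box's front at the left (60–200, 235–300) and the fingers at (240,330) and (400,330); the bar is not in view yet.

Emit:
arm_command --deltas '[[[-13,-26,2,0,0,-0.1],[-13,-26,2,0,0,0],[-13,-26,2,0,0,0],[-13,-26,2,0,0,0],[-13,-26,2,0,0,0],[-13,-26,2,0,0,0],[-13,-26,2,0,0,0],[-12,-26,2,0,0,0]]]'

```text
time_s: 2.2
ee_pos: [0.5026, 0.0164, 0.2343]
orientation: [0.155, -3.138, -0.0]
wrist_force: [-0.2, 0.2, 0.1]
width: 0.0648
finger_force: 0.0
```

Run:
```python
from h import *
rel([.501,.017,.151])
c=read_camera("wrist");cv2.imwrite("pics/w2.png",c["color"]);np.savez("w2.npz",P=cloud(c),c=c["color"])
P=cloud(c);C=c["color"].astype(int)
m=(P[...,2]>.15)&(P[...,2]<.185)&(np.hypot(P[...,0]-.501,P[...,1]-.017)<.05)
v,u=np.where(m);print(m.sum(),u.min(),u.max(),v.min(),v.max());Q=P[m];print(Q.min(0),Q.max(0),Q.mean(0))
ax=np.array([-.1045,.9945]);s=Q[:,:2]@ax;print("mid along y",(s.min()+s.max())/2,s.min(),s.max(),"expected",np.array([.501,.017])@ax)
t=Q[:,:2]@np.array([.9945,.1045]);print("x",t.min(),t.max(),np.array([.501,.017])@np.array([.9945,.1045]))
```

```text
pos [0.5026 0.0164 0.2343] F [-0.2  0.2  0.1] w 0.0648 t 2.2
mm tool [ 1.5  0.7 83.3] turn [ 0.   -0.   -0.07]
1331 296 356 239 264
[ 0.49295572 -0.00320538  0.15008768] [0.51004435 0.03722043 0.17871931] [0.5000677  0.01680388 0.1737221 ]
mid along y -0.03525382227915144 -0.055267715178204946 -0.015239929380097942 expected -0.03544799999999999
x 0.49341744613185573 0.5074295653918413 0.500021
```

View pics/w2.png

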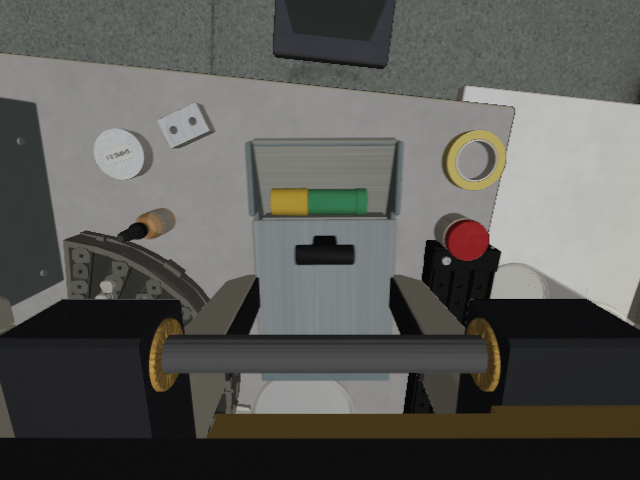

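The bar is at (325,254), midway between the fingers; the stick lies before the shut flap at (320,202). The wrist view confirms the bar centre at (0.501, 0.017, 0.171).

Emit:
arm_command --deltas '[[[1.5,0.5,14,0,0,0],[0,0,14,0,0,0],[0,0,14,0,0,0],[0,0,12,0,0,0],[0,0,11,0,0,0],[0,0,10,0,0,0],[0,0,7,0,0,0],[0,0,0,0,0,0]]]'

```text
time_s: 2.92
ee_pos: [0.4995, 0.0183, 0.1508]
orientation: [0.158, -3.135, -0.0]
wrist_force: [0.3, -0.4, -0.1]
width: 0.0651
finger_force: 0.0
```

Emit:
arm_command --deltas '[[[0,0,0,0,0,0],[0,0,0,0,0,0],[0,0,0,0,0,0],[0,0,0,0,0,0],[0,0,0,0,0,0],[0,0,0,0,0,0]]]' --gripper -0.5 --newtons 25

```text
time_s: 3.42
ee_pos: [0.5012, 0.0172, 0.1534]
orientation: [-0.158, 3.136, -0.003]
wrist_force: [0.7, -5.3, 1.8]
width: 0.0393
finger_force: 25.0
```

Emit:
arm_command --deltas '[[[-2.1,0,-5.2,0,0,0],[-2.2,0,-5.1,0,0,0],[-5.3,0,-9.8,0,0,0],[-6.3,0,-9.2,0,0,0],[-7.2,0,-8.6,0,0,0],[-8.0,0,-7.8,0,0,0],[-8.7,0,-7.0,0,0,0],[-9.4,0,-6.0,0,0,0]]]'

```text
time_s: 4.08
ee_pos: [0.5486, 0.0221, 0.211]
orientation: [0.157, -3.134, 0.002]
wrist_force: [-4.0, -4.7, -2.7]
width: 0.0401
finger_force: 25.0
```

Emit:
arm_command --deltas '[[[0,0,0,0,0,0],[0,0,0,0,0,0],[0,0,0,0,0,0],[0,0,0,0,0,0],[0,0,0,0,0,0],[0,0,0,0,0,0],[0,0,0,0,0,0],[0,0,0,0,0,0]]]'

```text
time_s: 4.75
ee_pos: [0.5486, 0.0221, 0.2109]
orientation: [0.158, -3.136, 0.002]
wrist_force: [-3.2, -5.9, -0.9]
width: 0.0399
finger_force: 25.0
```

Run:
```python
from h import *
rel([.5005,.0175,.152])
c=read_camera("scene");w=read_camera("wrist")
cv2.imwrite("pics/m1.png",np.hstack([cv2.resize(c["color"][90:290,130:370],(400,333)),cv2.resize(w["color"][60:360,140:500],(400,333))]))
```

```text
pos [0.5486 0.0221 0.2109] F [-3.2 -5.9 -0.9] w 0.0399 t 4.75
mm tool [48.3  0.3 59. ] turn [-0.01 -0.02 -0.05]
```

View pics/m1.png

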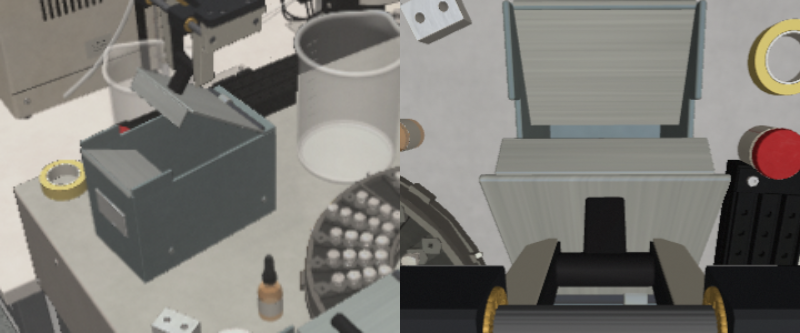

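The chute is empty: the stick has rolled in behind the raised flap (scene crop (150,140)). The bar is still between the fingers at (600,268) in the wrist crop. Now I'll ease it down.

Emit:
arm_command --deltas '[[[2.35,0,1.5,0,0,0],[2.35,0,1.5,0,0,0],[2.35,0,1.5,0,0,0],[2.35,0,1.5,0,0,0],[2.2,0,1.75,0,0,0],[2.2,0,1.75,0,0,0],[2.2,0,1.75,0,0,0],[2.1,0,1.75,0,0,0]]]'

```text
time_s: 5.52
ee_pos: [0.5312, 0.0203, 0.1978]
orientation: [-0.158, 3.138, -0.002]
wrist_force: [2.4, -5.8, -4.3]
width: 0.0397
finger_force: 25.0
```

Emit:
arm_command --deltas '[[[2,0,1.95,0,0,0],[2,0,1.95,0,0,0],[2,0,1.95,0,0,0],[2,0,1.95,0,0,0],[1.8,0,2.15,0,0,0],[1.8,0,2.15,0,0,0],[1.8,0,2.15,0,0,0],[1.8,0,2.15,0,0,0]]]'

```text
time_s: 6.18
ee_pos: [0.5164, 0.0187, 0.1815]
orientation: [-0.158, 3.137, -0.002]
wrist_force: [2.5, -6.4, -3.2]
width: 0.0397
finger_force: 25.0
```

Emit:
arm_command --deltas '[[[1.6,0,2.3,0,0,0],[1.6,0,2.3,0,0,0],[1.55,0,2.3,0,0,0],[1.55,0,2.3,0,0,0],[0.9,0,1.6,0,0,0],[0.9,0,1.6,0,0,0],[0.9,0,1.6,0,0,0],[0.9,0,1.6,0,0,0]]]'

```text
time_s: 6.85
ee_pos: [0.5066, 0.0177, 0.1661]
orientation: [-0.158, 3.137, -0.002]
wrist_force: [2.4, -6.2, -2.4]
width: 0.0399
finger_force: 25.0
```

Emit:
arm_command --deltas '[[[0.85,0,1.7,0,0,0],[0.85,0,1.7,0,0,0],[0.55,0,1.3,0,0,0],[0.55,0,1.3,0,0,0],[0.55,0,1.3,0,0,0],[0.55,0,1.3,0,0,0],[0,0,0,0,0,0],[0,0,0,0,0,0]]]'

```text
time_s: 7.52
ee_pos: [0.5026, 0.0173, 0.1575]
orientation: [-0.158, 3.137, -0.002]
wrist_force: [1.8, -5.4, -2.7]
width: 0.0397
finger_force: 25.0
```

Run:
```python
from h import *
rel([.5012,.0172,.1534])
```

```text
pos [0.5026 0.0173 0.1575] F [ 1.8 -5.4 -2.7] w 0.0397 t 7.52
mm tool [1.4 0.  4.1] turn [-0.02  0.01 -0.05]
```

Emit:
arm_command --deltas '[[[0.4,0,1,0,0,0],[0.4,0,1,0,0,0],[0.3,0,0.8,0,0,0],[0.3,0,0.8,0,0,0],[0.2,0,0.7,0,0,0],[0,0,0.6,0,0,0],[0,0,0,0,0,0],[0,0,0,0,0,0]]]'

```text
time_s: 8.18
ee_pos: [0.5017, 0.0172, 0.155]
orientation: [-0.158, 3.135, -0.003]
wrist_force: [-4.9, -4.8, 11.8]
width: 0.0396
finger_force: 25.0
```

Emit:
arm_command --deltas '[[[0,0,0,0,0,0],[0,0,0,0,0,0],[0,0,0,0,0,0],[0,0,0,0,0,0],[0,0,0,0,0,0]]]' --gripper 0.4

```text
time_s: 8.6
ee_pos: [0.5008, 0.0184, 0.1525]
orientation: [0.159, -3.137, -0.001]
wrist_force: [-0.3, 0.2, -0.4]
width: 0.0638
finger_force: 0.0
```

Emit:
arm_command --deltas '[[[0,0,-6,0,0,0],[0,0,-10,0,0,0],[0,0,-14,0,0,0],[0,0,-14,0,0,0],[0,0,-14,0,0,0],[0,0,-14,0,0,0],[0,0,-10,0,0,0],[0,0,0,0,0,0]]]'

```text
time_s: 9.27
ee_pos: [0.5026, 0.018, 0.2383]
orientation: [-0.158, 3.133, -0.001]
wrist_force: [1.0, -0.1, 0.2]
width: 0.0651
finger_force: 0.0
```

Run:
```python
from h import *
rel([.501,.017,.25])
c=read_camera("wrist");s=read_camera("scene");P=cloud(c);A=np.load("w2.npz")["P"]
for Q in(A,P):
    m=(np.hypot(Q[...,0]-.501,Q[...,1]-.017)<.04)&(Q[...,2]>.15)&(Q[...,2]<.19)
    b=Q[m];print("bar",b[b[:,2]>.17].mean(0))
cv2.imwrite("pics/e1.png",np.hstack([cv2.resize(s["color"][90:390,130:430],(400,400)),cv2.resize(c["color"][60:360,170:470],(400,400))]))
```

```text
pos [0.5026 0.018  0.2383] F [ 1.  -0.1  0.2] w 0.0651 t 9.27
mm tool [  1.6  -0.9 -11.7] turn [-0.01  0.06 -0.04]
bar [0.50041566 0.01689004 0.17523848]
bar [0.50030467 0.01711237 0.17527053]
```

View pics/e1.png

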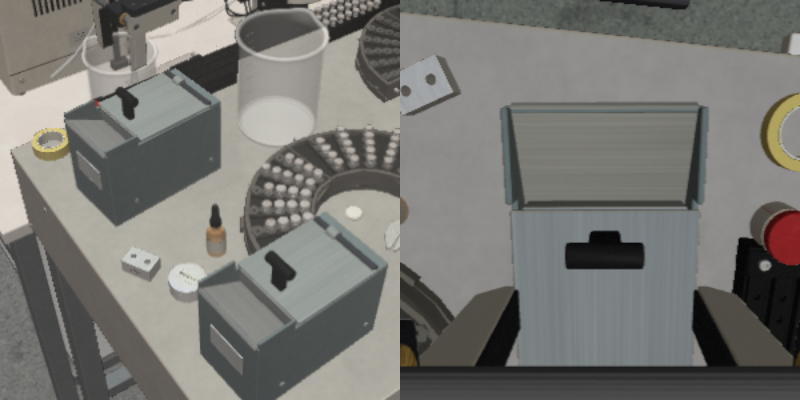

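The flap is shut, with the bar at (604,255) in the wrist crop and its height unchanged to 0.1 mm. The chute is empty, the other box at (290,310) is shut, and the gripper is clear.

```bash
python3 -c "
from cell import job_done;print(job_done())"
```

```text
the job is handed in; nothing more can be done
None
```

The glue stick rolled into its box, the flap was eased down until shut, the other box's flap stayed shut, and the job was handed in at about 9.3 s of the 35 s allowed; no verdict was returned.

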